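# Two sweets from the hall dispenser

## Task

Let exactly two of the chocolate balls out into the tray of the oak dispenser by working its rocking lever: press the paddle right down with a fingertip until one ball has rolled into the tray, let the lever come fully back up, then do the same once more. Leave the other two balls waiting behind the closed gate, touch no ball, pick nothing up, and leave the keys, matchbox and other things on the console where they are.

Things in the scene. Friction and masses are not known exactly. Their poses are not given: they have to be found in the camera images.
- dispenser: Oak sweet dispenser, fixed, origin at the centre of its underside. Base 315 mm (x) by 120 mm (y). An open chute, 34 mm wide inside, along y = 0, slopes down at 9 degrees to -x, from x = +150 mm to a square tray; its floor is 42 mm high at x = 0. A steel lever along y at x = 0, on 79 mm posts at y = -85 mm, has a paddle at its -y end and a gate at the chute.
- paddle (a point): Centre of the top face of the lever's flat steel paddle, 34 mm (x) by 40 mm (y), 6 mm thick. At rest it is level, at dispenser x = 0, y = -160 mm, 76 mm above the table, 75 mm out from the pivot; nothing is beneath it. Pressed right down it has sunk 28 mm and slopes down outwards by 0.38 rad. The axes turn with the lever; at rest they are the dispenser's.
- lever (a joint): Lever angle in rad: 0 at rest (gate shut), 0.38 paddle fully down (at its stop, gate up). A spring returns it; 4 N on the paddle starts it, 6 N holds it down. No ball passes below about 0.25. Fully down, the front ball rolls out in about 1 s while a stop rises through the chute floor and holds the next; let go, the row rolls to the shut gate. One ball per full press.
- gate (a point): Middle of the lower edge of the steel gate plate (18 mm wide, 6 mm thick) that hangs across the chute at dispenser x = 0; 47 mm above the table when shut, about 79 mm when fully up. The balls wait in a row on its +x side.
- tray (a point): Centre of the tray's grey felt floor, dispenser x = -105 mm, 18 mm above the table. The tray is 95 mm (x) by 110 mm (y) inside, from dispenser x = -59 to -152 mm, its rim 48 mm above the table; it is empty at the start.
- ball1_center (a point): Centre of the front ball, next to the gate in the chute at the start: a foil-wrapped chocolate ball 30 mm across, 13 to 22 g, all four alike, copper foil.
- ball2_center (a point): Centre of the second ball in the chute at the start: a foil-wrapped chocolate ball 30 mm across, 13 to 22 g, all four alike, copper foil.
- ball3_center (a point): Centre of the third ball in the chute at the start: a foil-wrapped chocolate ball 30 mm across, 13 to 22 g, all four alike, copper foil.
- ball4_center (a point): Centre of the fourth, rearmost ball in the chute at the start: a foil-wrapped chocolate ball 30 mm across, 13 to 22 g, all four alike, copper foil.
- keys: Bundle of three dark bronze keys on a 36 mm ring, lying flat on the table beyond the paddle, 6 mm thick; origin at the ring's centre, keys pointing to its +x (60 mm).
- matchbox: Cardboard matchbox 55 x 36 x 15 mm lying flat between the paddle and the tray's side; origin at the centre of its underside.
- candle: Empty amber glass candle cup, 64 mm across, 70 mm high, standing on the side of the dispenser away from the paddle; origin at the centre of its underside.
- book: Grey-blue book 150 x 210 x 28 mm lying on the table to the robot's right; origin at the centre of its underside.
- dish: Small dark stone dish, 100 mm across, 37 mm high, on the book; origin at the centre of its underside.
- spray: Small glass room-spray bottle with a black cap, 40 mm across, 110 mm high, to the robot's left; origin at the centre of its underside.
- ball1: The ball whose centre is point ball1_center (the same ball; its own origin rolls with it, so use the centre).
- ball2: The ball whose centre is point ball2_center (the same ball; its own origin rolls with it, so use the centre).
- ball3: The ball whose centre is point ball3_center (the same ball; its own origin rolls with it, so use the centre).
- ball4: The ball whose centre is point ball4_center (the same ball; its own origin rolls with it, so use the centre).

How it is judged:
By the outcome, as a careful person would: the job done as asked, in the order asked, and still so for the second after the job is handed in, with the robot touching nothing.
It also fails if it takes over 42 s, if anything falls off the work surface, if the arm or the gripper's body presses on something with over 40 N, if the wrist force passes 120 N, or if a joint passes its speed limit or range.

## Robot

A 6-joint arm with a two-finger parallel gripper is mounted at the origin on the work surface. World frame = base frame: x ahead of the robot, y to its left, z up, the work surface at z = 0. Lengths are in mm, angles in rad, forces in N, time in s.
With the tool pointing down it reaches from about 350 to 875 mm from the base axis. Payload 4.2 kg.
Tool frame: the origin (TCP) lies midway between the tips of the shut fingers; the grasp point (between the pads) lies 19 mm behind it; x points along the fingers, y is the direction in which the jaws open and shut, and the axes are right-handed (so a half turn about x gives the same grasp; the last joint's range is limited). The gripper opens to 85 mm and grips with 20 to 120 N. Pads are 22 mm wide; open, the fingers measure 114 mm over their backs; the gripper's body (76 mm by 85 mm) begins 54 mm behind the grasp point. The pads swing forward as they close: fully open they stand 13 mm farther back than shut.
Start: joints at [1.578, 0.385, 0.008, 0, -1.194, -0.259], TCP at [155.686, 605.278, 231.312] pointing down, gripper open.
Joint ranges: [-3.14, 3.14], [-1.21, 2.06], [-1.07, 1.41], [-3.16, 2.05], [-2.99, -0.16], [-3.1, 3.1]. Speed limits (rad/s): [2.79, 2.79, 3.14, 3.14, 3.14, 3.14].

## Interface

Orientations are given as a unit quaternion [x, y, z, w].
In Python, from bench import readout, imaging, arm gives the robot as it stands.
- The arm moves only by the tool arm_command, never from a script. Its argument "increments" is a list of rows, each a list of 3 entries, a list of its own where there are three numbers: the turn, a rotation vector about the world's x, y, z in degrees, then the shift along the world's x, y, z in mm, then the closure, from 0 (fully open) to 1 (shut). In form: [[[ax, ay, az], [tx, ty, tz], fingers], ...]. A call has exactly 5 rows; each row is the pose to reach, as a shift and turn from the pose measured when the call began; what a row does not reach only later rows make up. A row lasts 1/10 s, in which the tool goes at most 50 mm and 8.59 degrees, less where a joint would pass 70% of its speed; a pose out of reach is approached as far as the arm can. A call with a gripper value outside its range is refused whole. The fingers move at their own pace and stop on an object; the grip force is fixed at half the most. Time passes only in rows, so rows that repeat a pose let the fingers close, or fill a call up. It gives the time, the measured TCP pose, the force and the opening at its end, in the units of the state.
- readout.read_state(): the state, without advancing time (a new reading comes with each control period).
- imaging.get_image(name): name is "scene" or "top"; returns (picture, depth): 400x640x3 uint8, blue, green, red; 400x640 float32, mm along the optical axis (not along the pixel's ray), 0 where there is no reading.
- imaging.camera_info(name): a dict with "vfov" (degrees; the focal length in pixels is half the picture's height over the tangent of half this angle, whatever the lens; pixels are square), "cx", "cy" (the principal point, pixels), "eye" and "rotation" of the camera in the world. Camera axes: x right, y down, z forward; pixel columns grow to the right and rows downward; lengths in mm; the calibration is good to about 2 mm. A picture is of the moment at which its call begins. camera_info takes no time and is no camera call.
- arm.job_done(): hands the job in, once; it reports no verdict.
The state is a dict: "clock": time; "joints": joint angles; "joint_vel": joint speeds; "joint_efforts": joint torques, N m; "position": TCP position; "ee_rot": TCP orientation; "contact_force": force on the tool from outside, world axes, zero at the start; "wrist_torque": the same for the moment, N m; "gripper_width": finger opening in mm.
Only numpy, scipy, OpenCV 4.12 (cv2) and the standard library are available. Lean on these libraries where they do the work, as an engineer would, in place of code of your own. Each camera call takes 0.05 s, during which the arm holds its last target. There are 200 camera calls.

## Working session

There is one attempt and no reset: what is moved stays moved. The work goes in short steps, Python scripts to look and compute and a tool call to move; the robot and the scene stay as the last step left them, time stands still between calls to the robot, and variables do not carry over. Pictures are saved under pics/ and viewed, about 8 in all and at most 12, crops included, and the job is handed in when it is done.

Besides the shell and the picture viewer there is one more tool, called by a JSON object that holds its "fn" and its "kwargs". arm_command: Moves the arm, as the interface text tells. Its arguments: {"type":"object","properties":{"increments":{"type":"array","items":{"type":"array"}}},"required":["increments"]}

```bash
mkdir -p pics; cat > h.py <<'E'
import numpy as np, cv2
from bench import readout, imaging, arm
def cam(n):
    i=imaging.camera_info(n); return i, 200/np.tan(np.radians(i['vfov'])/2), np.array(i['eye'],float), np.array(i['rotation'],float)
def pts(n,d):
    i,f,e,R=cam(n); v,u=np.mgrid[0:400,0:640]
    return np.stack([(u-i['cx'])/f*d,(v-i['cy'])/f*d,d],-1)@R.T+e
def proj(n,P):
    i,f,e,R=cam(n); c=(np.array(P,float)-e)@R; return c[...,:2]/c[...,2:]*f+[i['cx'],i['cy']]
E
python3 - <<'E'
from h import *
for n in('scene','top'):
    print(imaging.camera_info(n)); im,d=imaging.get_image(n); cv2.imwrite(f'pics/{n}0.png',im); np.savez(f'{n}0.npz',im=im,d=d)
s=readout.read_state(); print(s)
E
```

```text
{'vfov': 48.70556482226699, 'cx': 318.8254063364592, 'cy': 200.55187336653844, 'eye': array([1753.11517771,   40.29818284,  848.12091281]), 'rotation': array([ 0.60417753,  0.63612744, -0.34880037, -0.32962054])}
{'vfov': 47.34467494069918, 'cx': 325.757091635546, 'cy': 193.29501776675582, 'eye': array([ 417.04928867,    3.67771519, 1502.34752806]), 'rotation': array([ 0.71287782, -0.69888875,  0.04137172, -0.04059689])}
{'clock': 0.1, 'joints': array([ 1.57761770e+00,  3.85497246e-01,  6.78855436e-03, -4.30887947e-04,
       -1.19401367e+00, -2.58624996e-01]), 'joint_vel': array([-7.43033402e-04, -3.02548819e-03,  2.02937600e-03,  1.12887969e-03,
        9.52359923e-05, -1.07653713e-03]), 'joint_efforts': array([-4.45772694e-04, -3.93323421e+01,  1.88926756e+01,  4.19796467e+00,
       -2.63848626e-03,  5.99698936e-06]), 'position': array([155.55877814, 604.80246788, 230.33117212]), 'ee_rot': array([-0.70145227,  0.08954042,  0.70155276,  0.08815301]), 'contact_force': array([-0.1494987 ,  0.05016541, -0.37362685]), 'wrist_torque': array([ 0.01466079, -0.01477717,  0.02151901]), 'gripper_width': 85.33696015906484}
```

View pics/top0.png

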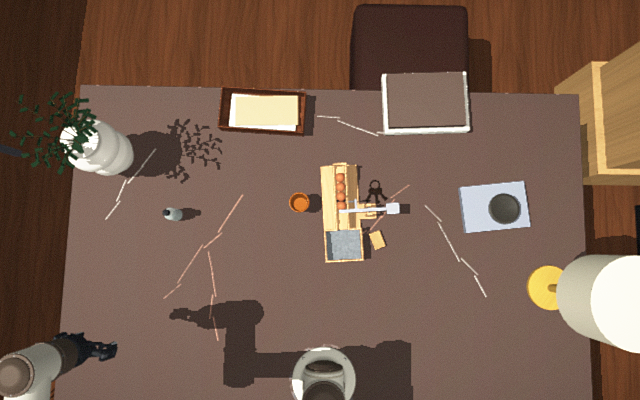

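View pics/scene0.png

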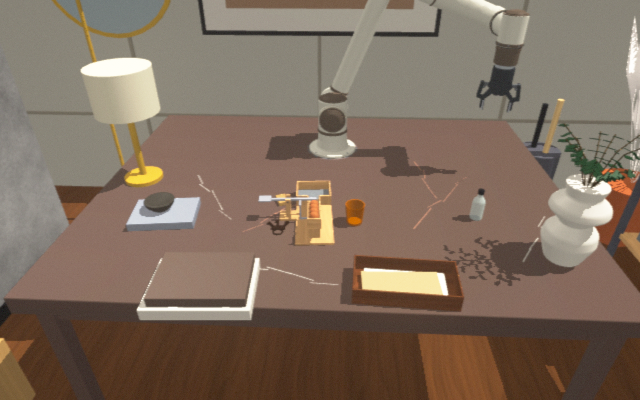

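The top view shows the dispenser at about (342,213) with its tray toward the robot, the paddle at (393,209), the keys at (375,190) and the matchbox at (377,240). The scene view agrees. Next I'll measure the paddle.

```bash
sed -i "s/np.array(i\['rotation'\],float)$/Rotation.from_quat(i['rotation']).as_matrix()/; 1a from scipy.spatial.transform import Rotation" h.py
python3 - <<'E'
from h import *
z=np.load('top0.npz'); im,d=z['im'],z['d']; P=pts('top',d)
print(P[300,450],P[213,342],P[209,393])
hsv=cv2.cvtColor(im,cv2.COLOR_BGR2HSV)
def rect(m,name):
    v,u=np.nonzero(m); q=P[v,u]; print(name,len(u),'px',u.mean(),v.mean(),'mean',q.mean(0).round(1),'min',q.min(0).round(1),'max',q.max(0).round(1)); return q
win=np.zeros(d.shape,bool); win[160:270,315:410]=1
# paddle: bright grey, low sat
g=win&(hsv[...,1]<60)&(hsv[...,2]>130); g[:,:383]=0
q=rect(g,'paddle'); print(cv2.minAreaRect(q[:,:2].astype(np.float32)))
g2=win&(hsv[...,1]<60)&(hsv[...,2]>150); q2=rect(g2,'lever+paddle')
wood=win&(hsv[...,0]>8)&(hsv[...,0]<28)&(hsv[...,1]>70)&(hsv[...,2]>110)&(P[...,2]>8)
wood[:,366:]=0
q=rect(wood,'wood'); r=cv2.minAreaRect(q[:,:2].astype(np.float32)); print(r)
print(proj('top',[[500,-100,0]]))
s=cv2.resize(im[155:270,310:415],None,fx=5.2,fy=5.2,interpolation=cv2.INTER_CUBIC); cv2.imwrite('pics/c1.png',s)
E
```

```text
[ 253.80317764 -402.8285504     5.12210295] [524.15501119 -49.33743447  48.50845033] [ 537.77753254 -207.90241233   77.08419969]
paddle 178 px 391.8426966292135 207.7134831460674 mean [ 542.1 -204.8   74. ] min [ 417.  -240.    -5.3] max [ 568.1    3.7 1502.3]
((499.1072998046875, -114.25253295898438), (46.5076904296875, 283.55126953125), 25.516258239746094)
lever+paddle 1200 px 354.17833333333334 233.2375 mean [460.2 -89.   41.1] min [ 371.9 -240.    -5.3] max [ 678.4    3.7 1502.3]
wood 2201 px 340.4039073148569 202.03044070876874 mean [559.2 -43.8  49.8] min [ 344.7 -126.3    8. ] max [ 703.7   34.  1502.3]
((524.1182861328125, -48.78739929199219), (155.67019653320312, 361.2020263671875), 88.32951354980469)
[[356.71827229 221.70120881]]
```

View pics/c1.png

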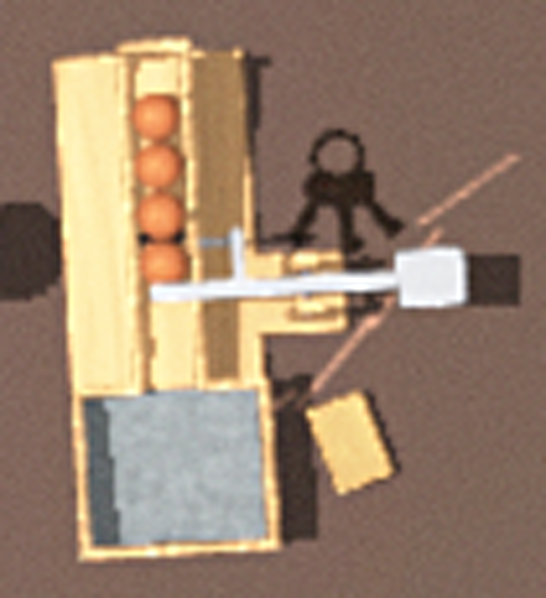

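The crop shows the four balls at (158,115) to (165,262), the closed lever, the paddle centre at (432,277) and an empty tray. The paddle centre is pixel (393.1,208.3) in the full image. I'll cast that onto z=76 and check it with the dispenser geometry and the scene view.

```bash
cat >> h.py <<'E'
def ray(n,u,v,z):
    i,f,e,R=cam(n); r=R@[(u-i['cx'])/f,(v-i['cy'])/f,1]; return e+r*(z-e[2])/r[2]
E
python3 - <<'E'
from h import *
t=lambda a,b,z: ray('top',310+(a-2.1)/5.2,155+(b-2.1)/5.2,z).round(1)
pad=t(432,277,76); print('paddle',pad, 'corners',[t(a,b,76)[:2] for a,b in((397,252),(462,247),(467,302),(403,308))])
a,b=t(82,555,48),t(280,545,48); c=t(82,395,48); print('tray rim',a,b,c)
m=(a+b)/2; x=np.array([c-a])[0][:2]; print('yaw',np.degrees(np.arctan2(x[1],x[0])), np.degrees(np.arctan2((b-a)[0],-(b-a)[1])))
yaw=np.radians(2.6)
R=np.array([[np.cos(yaw),-np.sin(yaw)],[np.sin(yaw),np.cos(yaw)]])
print('origin from paddle',pad[:2]-R@[0,-160],'from tray',m[:2]-R@[-157,0])
bl=t(160,115,85),t(165,262,62); print('balls',bl)
z=np.load('scene0.npz'); im=z['im']; p=proj('scene',pad); print('scene px',p)
hs=cv2.cvtColor(im,cv2.COLOR_BGR2HSV); u,v=p.astype(int)
w=np.zeros((400,640),np.uint8); w[v-12:v+13,u-16:u+12]=255
mk=(hs[...,1]<60)&(hs[...,2]>120)&(w>0); vv,uu=np.nonzero(mk); print(uu.min(),uu.max(),vv.min(),vv.max())
print(Rotation.from_quat(readout.read_state()['ee_rot']).as_matrix().round(2))
cv2.imwrite('pics/c2.png',cv2.resize(im[170:250,235:345],None,fx=6,fy=6,interpolation=cv2.INTER_CUBIC))
E
```

```text
paddle [ 541.4 -207.    76. ] corners [array([ 556.1, -185.8]), array([ 560. , -225.1]), array([ 526.7, -228.2]), array([ 522.3, -189.6])]
tray rim [370.5   0.7  48. ] [ 378.8 -119.3   48. ] [467.2   2.7  48. ]
yaw 1.1848523653733354 3.9566565273626146
origin from paddle [534.1419219  -47.16470883] from tray [531.48837946 -52.17801086]
balls (array([635.5, -41.1,  85. ]), array([548.6, -46.3,  62. ]))
scene px [263.3727647  197.74501349]
258 274 195 202
[[-0.   -0.25 -0.97]
 [-0.   -0.97  0.25]
 [-1.    0.   -0.  ]]
```

{"fn": "arm_command", "kwargs": {"increments": [[[0, 0, 0], [20, -44, 0], 1], [[0, 0, 0], [40, -88, 0], 1], [[0, 0, 0], [61, -132, 0], 1], [[0, 0, 0], [82, -176, 0], 1], [[0, 0, 0], [104, -220, 0], 1]]}}

```text
clock: 0.6
position: [259.9, 382.6, 230.0]
ee_rot: [-0.701, 0.09, 0.702, 0.088]
contact_force: [0.4, 0.4, 0.5]
gripper_width: 12.3
```

The paddle is at about (541,-207), consistent with the ball and tray geometry. I'll carry on towards it and turn the tool 18° so it lines up with the lever.

{"fn": "arm_command", "kwargs": {"increments": [[[0, 0, 4], [20, -43, 0], 1], [[0, 0, 8], [40, -86, 0], 1], [[0, 0, 12], [61, -130, 0], 1], [[0, 0, 15], [82, -174, 0], 1], [[0, 0, 18], [103, -218, 0], 1]]}}

```text
clock: 1.1
position: [363.0, 162.7, 230.0]
ee_rot: [0.707, 0.022, -0.707, 0.024]
contact_force: [1.0, 0.1, -0.8]
gripper_width: -0.1
```

{"fn": "arm_command", "kwargs": {"increments": [[[0, 0, 0], [20, -43, 0], 1], [[0, 0, 0], [40, -86, 0], 1], [[0, 0, 0], [61, -130, 0], 1], [[0, 0, 0], [82, -174, 0], 1], [[0, 0, 0], [103, -218, 0], 1]]}}

```text
clock: 1.6
position: [466.2, -57.4, 229.9]
ee_rot: [0.707, 0.022, -0.707, 0.024]
contact_force: [0.6, 0.9, 0.2]
gripper_width: -0.1
```

{"fn": "arm_command", "kwargs": {"increments": [[[0, 0, 0], [20, -42, 0], 1], [[0, 0, 0], [40, -82, 0], 1], [[0, 0, 0], [60, -120, 0], 1], [[0, 0, 0], [75, -152, -20], 1], [[0, 0, 0], [75, -152, -60], 1]]}}

```text
clock: 2.1
position: [544.7, -213.4, 171.2]
ee_rot: [0.709, 0.02, -0.704, 0.024]
contact_force: [0.1, -0.3, -1.8]
gripper_width: -0.1
```

{"fn": "arm_command", "kwargs": {"increments": [[[0, 0, 0], [0, 0, -25], 1], [[0, 0, 0], [0, 0, -45], 1], [[0, 0, 0], [0, 0, -65], 1], [[0, 0, 0], [0, 0, -70], 1], [[0, 0, 0], [0, 0, -70], 1]]}}

```text
clock: 2.6
position: [544.2, -213.3, 100.3]
ee_rot: [0.709, 0.02, -0.705, 0.024]
contact_force: [-0.3, -0.2, 0.7]
gripper_width: 0.1
```

```bash
python3 - <<'E'
from h import *
a=imaging.get_image('scene')[0][150:260,220:350]; b=imaging.get_image('top')[0][155:265,310:440]
cv2.imwrite('pics/v1.png',np.vstack([cv2.resize(x,None,fx=s,fy=s,interpolation=cv2.INTER_CUBIC) for x,s in((a,2.7),(b,2.7))]))
E
```

```text
(no output)
```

View pics/v1.png

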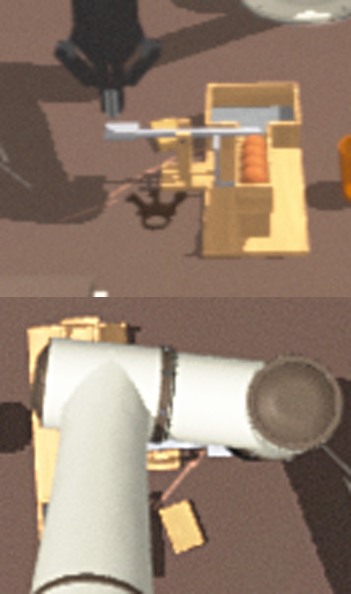

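The scene crop shows the fingertip at (112,113), above the paddle centre at (122,130) and a little outboard of it. The keys are clear. I'll shift inward and press in stages while watching the force.

{"fn": "arm_command", "kwargs": {"increments": [[[0, 0, 0], [-3, 7, 0], 1], [[0, 0, 0], [-3, 7, -15], 1], [[0, 0, 0], [-3, 7, -24], 1], [[0, 0, 0], [-3, 7, -32], 1], [[0, 0, 0], [-3, 7, -36], 1]]}}

```text
clock: 3.2
position: [542.5, -206.3, 66.5]
ee_rot: [0.71, 0.02, -0.703, 0.024]
contact_force: [-1.8, 2.2, 5.9]
gripper_width: 0.1
```

{"fn": "arm_command", "kwargs": {"increments": [[[0, 0, 0], [0, 0, -4], 1], [[0, 0, 0], [0, 0, -7], 1], [[0, 0, 0], [0, 0, -10], 1], [[0, 0, 0], [0, 0, -12], 1], [[0, 0, 0], [0, 0, -12], 1]]}}

```text
clock: 3.7
position: [543.1, -206.1, 55.4]
ee_rot: [0.71, 0.02, -0.703, 0.024]
contact_force: [-0.2, 1.4, 5.3]
gripper_width: -0.1
```

{"fn": "arm_command", "kwargs": {"increments": [[[0, 0, 0], [0, 0, -2], 1], [[0, 0, 0], [0, 0, -4], 1], [[0, 0, 0], [0, 0, -5], 1], [[0, 0, 0], [0, 0, -5], 1], [[0, 0, 0], [0, 0, -5], 1]]}}

```text
clock: 4.2
position: [543.6, -206.1, 51.6]
ee_rot: [0.711, 0.02, -0.703, 0.025]
contact_force: [-1.2, 1.9, 6.5]
gripper_width: -0.1
```

```bash
python3 - <<'E'
from h import *
a=imaging.get_image('scene')[0][150:260,220:350]
cv2.imwrite('pics/v2.png',cv2.resize(a,None,fx=4,fy=4,interpolation=cv2.INTER_CUBIC))
print(readout.read_state()['contact_force'])
E
```

```text
[-2.16438187  1.19878183  6.72957045]
```

View pics/v2.png

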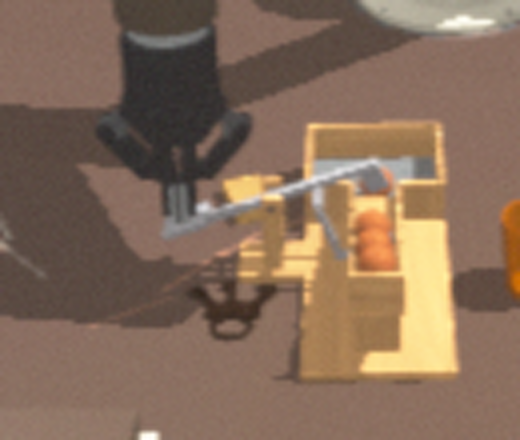

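The gate is up, the front ball is rolling past it at (385,180), and three balls remain at (372,240). I'll press a little further to find the stop, then hold.

{"fn": "arm_command", "kwargs": {"increments": [[[0, 0, 0], [0, 0, -2], 1], [[0, 0, 0], [0, 0, -3], 1], [[0, 0, 0], [0, 0, -4], 1], [[0, 0, 0], [0, 0, -4], 1], [[0, 0, 0], [0, 0, -4], 1]]}}

```text
clock: 4.75
position: [544.2, -206.2, 48.9]
ee_rot: [0.711, 0.02, -0.702, 0.025]
contact_force: [-2.5, 1.1, 7.1]
gripper_width: 0.3
```

{"fn": "arm_command", "kwargs": {"increments": [[[0, 0, 0], [0, 0, 0], 1], [[0, 0, 0], [0, 0, 0], 1], [[0, 0, 0], [0, 0, 0], 1], [[0, 0, 0], [0, 0, 0], 1], [[0, 0, 0], [0, 0, 0], 1]]}}

```text
clock: 5.25
position: [544.2, -206.4, 50.1]
ee_rot: [0.711, 0.02, -0.702, 0.025]
contact_force: [-3.0, 0.0, 5.6]
gripper_width: -0.5
```

```bash
python3 - <<'E'
from h import *
a=imaging.get_image('scene')[0][150:260,220:350]; b=imaging.get_image('top')[0][155:265,310:440]
cv2.imwrite('pics/v3.png',np.hstack([cv2.resize(x,None,fx=3,fy=3,interpolation=cv2.INTER_CUBIC) for x in(a,b)]))
print(readout.read_state()['contact_force'])
E
```

```text
[-2.22056037  0.67558044  6.32192767]
```

View pics/v3.png

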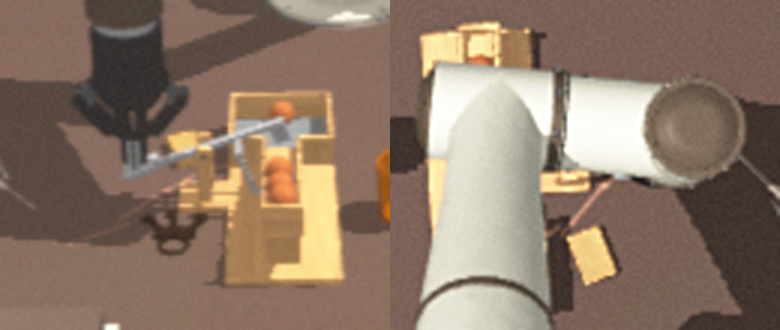

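One ball is in the tray at (283,110) and three are held behind the gate. The force hasn't yet shown a hard stop, so I'll press a few mm more to make sure the lever is right down.

{"fn": "arm_command", "kwargs": {"increments": [[[0, 0, 0], [-1, 0, -3], 1], [[0, 0, 0], [-1, 0, -5], 1], [[0, 0, 0], [-1, 0, -6], 1], [[0, 0, 0], [-1, 0, -6], 1], [[0, 0, 0], [-1, 0, -6], 1]]}}

```text
clock: 5.85
position: [544.5, -206.6, 47.9]
ee_rot: [0.713, 0.02, -0.701, 0.026]
contact_force: [-4.9, 3.7, 20.0]
gripper_width: 0.0
```

The force jumped to 20 N at z≈48, which is the stop. Releasing fully.

{"fn": "arm_command", "kwargs": {"increments": [[[0, 0, 0], [0, 0, 8], 1], [[0, 0, 0], [0, 0, 18], 1], [[0, 0, 0], [-2, 0, 28], 1], [[0, 0, 0], [-3, 0, 38], 1], [[0, 0, 0], [-3, 0, 45], 1]]}}

```text
clock: 6.35
position: [540.9, -206.2, 93.2]
ee_rot: [0.712, 0.02, -0.701, 0.026]
contact_force: [-0.6, 0.7, 0.1]
gripper_width: -0.1
```

{"fn": "arm_command", "kwargs": {"increments": [[[0, 0, 0], [0, 0, 0], 1], [[0, 0, 0], [0, 0, 0], 1], [[0, 0, 0], [0, 0, 0], 1], [[0, 0, 0], [0, 0, 0], 1], [[0, 0, 0], [0, 0, 0], 1]]}}

```text
clock: 6.85
position: [540.7, -206.1, 92.7]
ee_rot: [0.712, 0.021, -0.702, 0.026]
contact_force: [0.4, -0.3, -0.0]
gripper_width: 0.1
```

{"fn": "arm_command", "kwargs": {"increments": [[[0, 0, 0], [0, 0, 0], 1], [[0, 0, 0], [0, 0, 0], 1], [[0, 0, 0], [0, 0, 0], 1], [[0, 0, 0], [0, 0, 0], 1], [[0, 0, 0], [0, 0, 0], 1]]}}

```text
clock: 7.35
position: [540.7, -206.2, 92.7]
ee_rot: [0.712, 0.021, -0.702, 0.026]
contact_force: [0.4, -0.5, -0.5]
gripper_width: -0.4
```

```bash
python3 - <<'E'
from h import *
a=imaging.get_image('scene')[0][150:260,220:350]
cv2.imwrite('pics/v4.png',cv2.resize(a,None,fx=4,fy=4,interpolation=cv2.INTER_CUBIC))
E
```

```text
(no output)
```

View pics/v4.png

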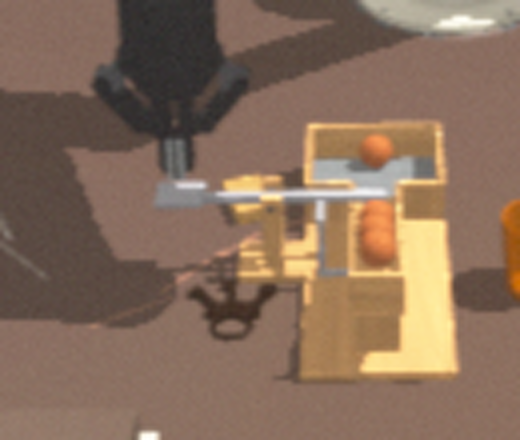

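The lever is level again, one ball is in the tray at (376,150), and the row of three is against the shut gate at (378,225). Now the second press.

{"fn": "arm_command", "kwargs": {"increments": [[[0, 0, 0], [0, 0, -12], 1], [[0, 0, 0], [0, 0, -20], 1], [[0, 0, 0], [0, 0, -28], 1], [[0, 0, 0], [0, 0, -36], 1], [[0, 0, 0], [0, 0, -42], 1]]}}

```text
clock: 7.9
position: [541.2, -206.0, 50.8]
ee_rot: [0.712, 0.021, -0.701, 0.026]
contact_force: [0.3, 1.7, 8.4]
gripper_width: 0.0
```

{"fn": "arm_command", "kwargs": {"increments": [[[0, 0, 0], [0, 0, -4], 1], [[0, 0, 0], [0, 0, -6], 1], [[0, 0, 0], [0, 0, -6], 1], [[0, 0, 0], [0, 0, -6], 1], [[0, 0, 0], [0, 0, -6], 1]]}}

```text
clock: 8.4
position: [541.5, -206.0, 48.2]
ee_rot: [0.712, 0.021, -0.701, 0.027]
contact_force: [-6.8, 4.3, 22.1]
gripper_width: 0.4
```

At the stop, with 22 N. I'll hold there until the ball is out.

{"fn": "arm_command", "kwargs": {"increments": [[[0, 0, 0], [0, 0, -2], 1], [[0, 0, 0], [0, 0, -2], 1], [[0, 0, 0], [0, 0, -2], 1], [[0, 0, 0], [0, 0, -2], 1], [[0, 0, 0], [0, 0, -2], 1]]}}

```text
clock: 8.9
position: [541.5, -206.0, 48.4]
ee_rot: [0.712, 0.021, -0.701, 0.028]
contact_force: [-5.7, 3.5, 17.7]
gripper_width: 0.1
```

{"fn": "arm_command", "kwargs": {"increments": [[[0, 0, 0], [0, 0, -2], 1], [[0, 0, 0], [0, 0, -2], 1], [[0, 0, 0], [0, 0, -2], 1], [[0, 0, 0], [0, 0, -2], 1], [[0, 0, 0], [0, 0, -2], 1]]}}

```text
clock: 9.4
position: [541.5, -206.0, 48.5]
ee_rot: [0.712, 0.021, -0.701, 0.029]
contact_force: [-4.7, 4.3, 17.2]
gripper_width: 0.2
```

```bash
python3 - <<'E'
from h import *
a=imaging.get_image('scene')[0][150:260,220:350]
cv2.imwrite('pics/v5.png',cv2.resize(a,None,fx=4,fy=4,interpolation=cv2.INTER_CUBIC))
E
```

```text
(no output)
```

View pics/v5.png

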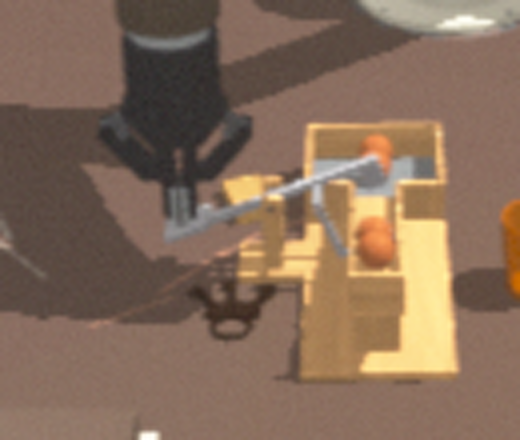

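Two balls are still in the chute at (375,240) and two are in the tray near (377,155). I'll hold briefly, then release and retreat.

{"fn": "arm_command", "kwargs": {"increments": [[[0, 0, 0], [0, 0, -1], 1], [[0, 0, 0], [0, 0, -1], 1], [[0, 0, 0], [0, 0, -1], 1], [[0, 0, 0], [0, 0, -1], 1], [[0, 0, 0], [0, 0, -1], 1]]}}

```text
clock: 9.95
position: [541.4, -206.0, 48.7]
ee_rot: [0.712, 0.021, -0.701, 0.029]
contact_force: [-3.2, 2.7, 12.0]
gripper_width: -0.3
```

{"fn": "arm_command", "kwargs": {"increments": [[[0, 0, 0], [0, 0, 8], 1], [[0, 0, 0], [0, 0, 18], 1], [[0, 0, 0], [0, 0, 28], 1], [[0, 0, 0], [0, 0, 40], 1], [[0, 0, 0], [0, 0, 60], 1]]}}

```text
clock: 10.45
position: [539.9, -205.2, 107.8]
ee_rot: [0.711, 0.022, -0.702, 0.028]
contact_force: [0.7, 0.7, -0.0]
gripper_width: -0.1
```

{"fn": "arm_command", "kwargs": {"increments": [[[0, 0, 0], [0, -10, 40], 1], [[0, 0, 0], [0, -40, 80], 1], [[0, 0, 0], [-20, -80, 100], 1], [[0, 0, 0], [-40, -120, 100], 1], [[0, 0, 0], [-60, -160, 100], 1]]}}

```text
clock: 10.95
position: [479.3, -365.7, 208.8]
ee_rot: [0.711, 0.022, -0.702, 0.028]
contact_force: [0.7, -0.1, -0.5]
gripper_width: -0.2
```

{"fn": "arm_command", "kwargs": {"increments": [[[0, 0, 0], [0, 0, 0], 1], [[0, 0, 0], [0, 0, 0], 1], [[0, 0, 0], [0, 0, 0], 1], [[0, 0, 0], [0, 0, 0], 1], [[0, 0, 0], [0, 0, 0], 1]]}}

```text
clock: 11.45
position: [479.9, -364.6, 208.7]
ee_rot: [0.711, 0.023, -0.702, 0.029]
contact_force: [0.7, -0.4, 0.5]
gripper_width: -0.1
```

```bash
python3 - <<'E'
from h import *
a=imaging.get_image('scene')[0][150:260,220:350]; b=imaging.get_image('top')[0][155:265,310:440]
cv2.imwrite('pics/v6.png',np.hstack([cv2.resize(x,None,fx=3,fy=3,interpolation=cv2.INTER_CUBIC) for x in(a,b)]))
s=readout.read_state(); print(s['contact_force'],s['clock'])
E
```

```text
[-0.4603842  -0.00364354 -0.0187708 ] 11.55
```

View pics/v6.png

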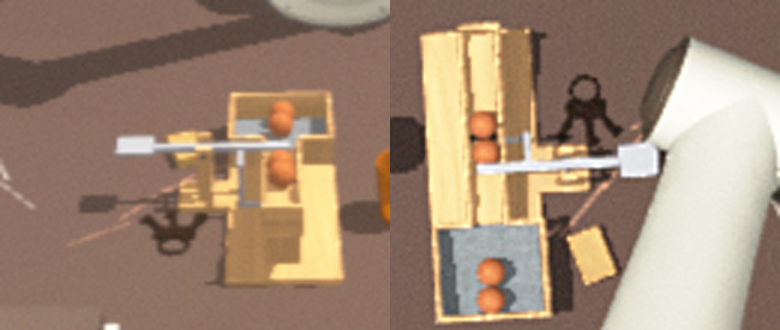

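The final view shows two balls in the tray (490,270 and 490,300), two behind the shut gate (483,125 and 485,150), the lever level, and the keys and matchbox where they were. I'm handing it in.

```bash
python3 -c "
from h import *
print(arm.job_done())"
```

```text
the job is handed in; nothing more can be done
None
```

Two balls are in the tray and two are waiting behind the closed gate. I pressed the paddle right down twice with the shut fingertips and let the lever come fully back up after each press.

- **Presses:** The paddle bottomed out at a tool height of about 48 mm. Wrist force at the stop was about 20 N on the first press and about 22 N on the second. On the first press the ball had already rolled out before the lever reached its stop, so I pressed the last few mm before letting go.
- **Final pictures:** Both views show two balls in the tray and two at the gate, with the lever level. The keys and matchbox look unmoved. I did not look closely at the candle, book, dish and spray again, but the tool's path stayed clear of them.
- **At hand-in:** The arm was clear of everything with no measurable contact force, and the clock read about 11.6 s.

No check failed. The paddle and tray estimates of the dispenser's position differed by about 5 mm, and I moved the tip 7 mm inward after looking from close up.

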